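Vent a pump and take off its strainer cap of unknown thread hand

TASK

Let the pressure out of the pump by pressing its vent plunger down against its stop and keeping it there for two seconds, then let it spring back. Then unscrew the strainer cap: nobody marked whether its thread is right- or left-handed, so try it one way and, if it does not give, the other way, turning until it stops, and only then lift it straight up off its neck. Finish while still holding the cap in the gripper, upright and still, about 10 cm above where it sat; leave the other things on the shelf alone.

Things in the scene. Friction and masses are not known exactly. Their poses are not given: they have to be found in the camera images.
- pump: Pump bolted to the white shelf: black wet end, finned aluminium motor, about 370 mm long, 130 mm wide, 160 mm high. Origin on the shelf surface under the wet end; z up; its y axis runs along the pump from the motor (at -y, to -235 mm) to the upright round strainer pot (92 mm wide, axis at x 0, y +90 mm). A black terminal box on the motor (y -90 to -170 mm) is the highest part, top at z 160 mm.
- neck (a point): Centre of the rim of the pot's neck, 135 mm above the shelf; a tube 50 mm across, 41 mm above the pot's flat top; the cap sits on it. Its coarse thread, of unknown hand that differs from start to start, lets the cap turn easily about 1.2 rad one way to a stop, where it lifts off freely; the other way it stops within 0.15 rad. Short of the open stop the cap cannot be lifted.
- cap_center (a point): Centre of the grip of the loose grey round cap: 52 mm diameter, 26 mm high, ribbed, about 80 g; z up along its axis, x along a 40 mm long, 4 mm high bar on its top, which starts parallel to the pump's x. Seated, the centre is 13 mm above the neck's rim; a plug and a steel cross-bar reach 26 mm below the grip into the neck.
- vent_top (a point): Top centre of the round steel vent plunger, 24 mm in diameter, which stands in a black housing on the wet end 95 mm from the cap's axis, towards the motor.
- vent (a joint): Travel of the vent plunger: 0 up, 0.008 m fully down against its stop; a spring returns it and about 7 N hold it fully down.
- bin: Loose blue plastic parts bin, 160 x 105 x 75 mm, origin under its centre; leave alone.
- strap_wrench: Loose strap wrench with a 72 mm black band (origin under the band's centre) and a handle that reaches 175 mm along its -x; leave alone.
- flange: Loose flat white plastic ring, 68 mm across, 12 mm high, origin under its centre; leave alone.
- coupling: Loose white plastic pipe coupling, upright, 48 mm across, 70 mm high, origin under its centre; leave alone.
Things that resemble listed ones, but are neither listed nor needed, are in the scene too. What is shaped like the part that bears cap_center but orange is not meant.

How it is judged:
On the way, in this order (a step that is already met when the one before it is completed fails the run):
1. the vent plunger is held down for 1.5 s (value of joint vent above 0.006 m), for 1.5 s.
2. the vent plunger is let go and has sprung back, the cap still on its neck (value of joint vent below 0.002 m and distance between cap_center and neck below 0.02 m), for 0.1 s.
3. the cap, still seated on its neck, is turned to its open stop (angle between the x axis of cap_center and the x axis of pump, either way round above 1 rad and z of cap_center in the frame of neck below 0.022 m and horizontal distance between cap_center and neck below 0.01 m), for 0.1 s.
At the end, for the whole second after the job is handed in: The cap is held by the fingers (over 1 N), upright within 0.3 rad, still (under 0.03 m/s), more than 60 mm above where it sat, within 60 mm of the neck's axis sideways, touching nothing of the pump; the vent plunger is up (under 2 mm) (z of cap_center in the frame of neck above 0.073 m and horizontal distance between cap_center and neck below 0.06 m and angle between cap_center's own z axis and vertical below 0.3 rad and contact force between the fingers and cap above 1 N and contact force between cap and pump below 0.1 N and linear speed of cap below 0.03 m/s and value of joint vent below 0.002 m); the arm keeps its last pose, push and grip.
It fails at once if a bystander is moved more than 30 mm (distance of any of bin, strap_wrench, flange, coupling from where it was at the start of the episode above 0.03 m).
It also fails if it takes over 64 s, if anything falls off the work surface, if the arm or the gripper's body presses on something with over 40 N, if the wrist force passes 120 N, or if a joint passes its speed limit or range.

ROBOT

A 6-joint arm with a two-finger parallel gripper is mounted at the origin on the work surface. World frame = base frame: x ahead of the robot, y to its left, z up, the work surface at z = 0. Lengths are in m, angles in rad, forces in N, time in s.
With the tool pointing down it reaches from about 0.3 to 0.775 m from the base axis. Payload 14.6 kg.
Tool frame: the origin (TCP) lies on the centre line of the jaws, within the pads' length; the fingertips stand 19 mm ahead of it and the grasp point (between the pads) is the TCP; y points along the fingers, x is the direction in which the jaws open and shut, and the axes are right-handed (so a half turn about y gives the same grasp; the last joint's range is limited). The gripper opens to 94 mm and grips with 3 to 60 N. Pads are 16 mm wide; open, the fingers measure 119 mm over their backs; the gripper's body (75 mm by 177 mm) begins 78 mm behind the grasp point.
Start: joints at [1.217, 0.3, 1.521, -0, 1.321, -0.067], TCP at [0.156, 0.528, 0.201] pointing down, gripper open.
Joint ranges: [-3.03, 3.03], [-0.79, 2.21], [0.23, 2.52], [-1.04, 4.18], [0, 3.07], [-2.55, 2.55]. Speed limits (rad/s): [2.22, 2.22, 2.57, 3.14, 3.14, 3.14].

INTERFACE

Orientations are given as [roll, pitch, yaw] about the fixed x, y, z axes, in that order (R = Rz(yaw) Ry(pitch) Rx(roll)).
In Python, from station import get_obs, cams, workorder gives the robot as it stands.
- The arm moves only by the shell command python3 -m handwheel 'ROWS' [FORCE]. ROWS is JSON, a list of rows, each an object of numbers: "fingers": the opening, from -1 (shut) to 1 (fully open); "x", "y", "z": the shift along the tool's x, y, z in m; "spin": the turn about the tool's y in degrees. In form: [{"fingers": .., "x": .., "y": .., "z": .., "spin": ..}, ...]. A call has exactly 10 rows; each row is the pose to reach, as a shift and turn from the pose commanded when the call began, along the tool's axes at that moment; what a row does not reach only later rows make up. A row lasts 1/10 s, in which the tool goes at most 50 mm and 8.59 degrees, less where a joint would pass 70% of its speed; a pose out of reach is approached as far as the arm can. A call with a gripper value outside its range is refused whole. The fingers move at their own pace and stop on an object; FORCE is the grip in N (left out, the last holds). Time passes only in rows, so rows that repeat a pose let the fingers close, or fill a call up. It gives the time, the measured TCP pose, the force and the opening at its end, in the units of the state.
- get_obs(): the state, without advancing time (a new reading comes with each control period).
- cams.camera(name): name is "side" or "top"; returns (picture, depth): 384x512x3 uint8, red, green, blue; 384x512 float32, m along the optical axis (not along the pixel's ray), 0 where there is no reading.
- cams.get_calibration(name): a dict with "fx", "fy", "cx", "cy" (pixels), "dist" ([k1, k2, p1, p2, k3] as OpenCV has them; the pictures are not rectified), "view" (4x4, takes a point from world to camera coordinates). Camera axes: x right, y down, z forward; pixel columns grow to the right and rows downward; lengths in m; the calibration is good to about 2 mm. A picture is of the moment at which its call begins. get_calibration takes no time and is no camera call.
- workorder.hand_in(): hands the job in, once; it reports no verdict.
The state is a dict: "time_s": time; "qpos": joint angles; "joint_vel": joint speeds; "tau": joint torques, N m; "ee_pos": TCP position; "eef_rot": TCP orientation; "force": force on the tool from outside, world axes, zero at the start; "moment": the same for the moment, N m; "grip_width": finger opening in m.
Only numpy, scipy, OpenCV 4.12 (cv2) and the standard library are available. Lean on these libraries where they do the work, as an engineer would, in place of code of your own. Each camera call takes 0.05 s, during which the arm holds its last target. There are 200 camera calls.

## Working session

There is one attempt and no reset: what is moved stays moved. The work goes in short steps, Python scripts to look and compute and a shell command to move; the robot and the scene stay as the last step left them, time stands still between calls to the robot, and variables do not carry over. Pictures are saved under pics/ and viewed, about 8 in all and at most 12, crops included, and the job is handed in when it is done.

```bash
mkdir -p pics
python3 - <<'E'
from station import get_obs,cams
import cv2,numpy as np
o=get_obs(); print({k:np.round(v,3).tolist() for k,v in o.items()})
for n in("side","top"):
    p,d=cams.camera(n); cv2.imwrite(f"pics/{n}0.png",p[:,:,::-1]); np.savez(f"{n}0.npz",p=p,d=d)
    c=cams.get_calibration(n); print(n,{k:np.round(v,3).tolist() for k,v in c.items()})
E
```

```text
{'time_s': 0.0, 'qpos': [1.217, 0.3, 1.522, -0.0, 1.321, -0.067], 'joint_vel': [0.0, 0.0, -0.002, -0.0, -0.001, 0.001], 'tau': [0.002, -53.18, -35.274, 0.071, 0.024, -0.0], 'ee_pos': [0.155, 0.527, 0.201], 'eef_rot': [-1.571, 0.001, 1.284], 'force': [0.315, 0.332, -0.492], 'moment': [-0.0, 0.007, -0.011], 'grip_width': 0.094}
side {'fx': 473.297, 'fy': 473.297, 'cx': 254.055, 'cy': 195.857, 'dist': [-0.129, 0.0, 0.0, 0.0, 0.0], 'view': [[-0.967, -0.255, 0.018, 0.559], [-0.191, 0.673, -0.715, 0.136], [0.17, -0.695, -0.699, 1.103], [0.0, 0.0, 0.0, 1.0]]}
top {'fx': 364.891, 'fy': 364.891, 'cx': 250.981, 'cy': 189.643, 'dist': [-0.083, 0.0, 0.0, 0.0, 0.0], 'view': [[-0.084, -0.996, 0.003, 0.096], [-0.977, 0.082, -0.199, 0.59], [0.198, -0.02, -0.98, 0.847], [0.0, 0.0, 0.0, 1.0]]}
```

View pics/top0.png

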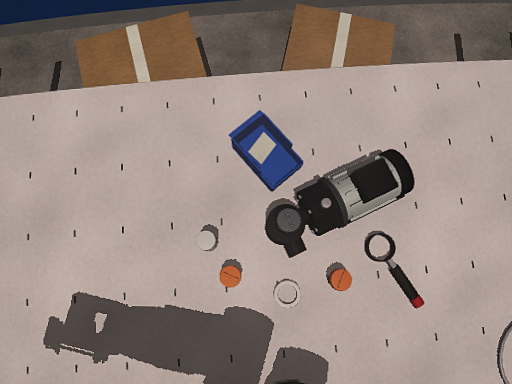

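View pics/side0.png

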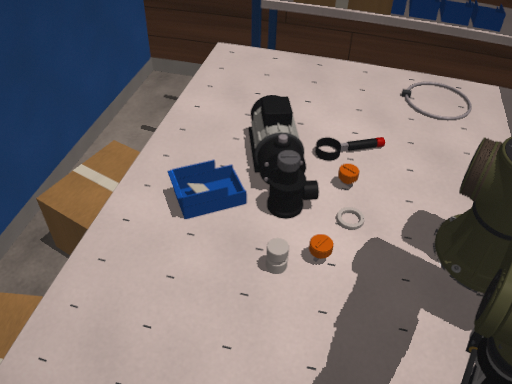

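Top view: grey cap near (289,218), steel vent near (326,203), motor to the upper right. Side view: cap (289,159), vent (283,139). Next I'll measure them.

```bash
cat > h.py <<'E'
import numpy as np,cv2
from station import get_obs,cams
def ray(n,u,v):
    c=cams.get_calibration(n); K=np.array([[c['fx'],0,c['cx']],[0,c['fy'],c['cy']],[0,0,1]])
    q=cv2.undistortPoints(np.array([[[u,v]]],float),K,np.array(c['dist'],float))[0,0]
    V=np.array(c['view']); R=V[:3,:3]; return -R.T@V[:3,3], R.T@np.array([q[0],q[1],1.])
def plane(n,u,v,z):
    o,d=ray(n,u,v); return o+d*(z-o[2])/d[2]
def dep(n,u,v,dd):
    o,d=ray(n,u,v); return o+d*dd
def two(a,b):
    (o,d),(p,e)=ray(*a),ray(*b); s=np.linalg.lstsq(np.c_[d,-e],p-o,rcond=None)[0]
    A,B=o+d*s[0],p+e*s[1]; return (A+B)/2,np.linalg.norm(A-B)
E
python3 - <<'E'
from h import *
T=np.load('top0.npz');S=np.load('side0.npz')
for n,I,pts in(("top",T,[(289,218),(326,203),(375,180),(200,300)]),("side",S,[(289,158),(283,139),(276,110)])):
    for u,v in pts:
        print(n,u,v,I['p'][v,u],np.round(dep(n,u,v,np.median(I['d'][v-1:v+2,u-1:u+2])),4))
a=cv2.resize(T['p'][150:260,250:360],None,fx=5,fy=5,interpolation=cv2.INTER_CUBIC)
b=cv2.resize(S['p'][110:220,240:290+10],None,fx=5,fy=5,interpolation=cv2.INTER_CUBIC)
im=np.hstack([a,b[:,:240]]) if 0 else np.hstack([a[:, :],cv2.resize(S['p'][120:175,260:310],(250,275)).repeat(1,0).copy() if 0 else cv2.resize(S['p'][120:230,260:310],(250,550),interpolation=cv2.INTER_CUBIC)])
im=cv2.convertScaleAbs(im,alpha=1.6)
cv2.imwrite('pics/crop.png',im[:,:,::-1])
E
```

```text
top 289 218 [77 74 74] [ 0.5054 -0.0282  0.1654]
top 326 203 [134 124 125] [ 0.5337 -0.1161  0.1479]
top 375 180 [30 27 26] [ 0.5742 -0.2301  0.1605]
top 200 300 [181 165 157] [ 0.336   0.1969 -0.0015]
side 289 158 [88 84 86] [ 0.5027 -0.0186  0.1613]
side 283 139 [120 110 111] [ 0.5344 -0.1044  0.1462]
side 276 110 [30 30 31] [ 0.5753 -0.2036  0.1596]
```

View pics/crop.png

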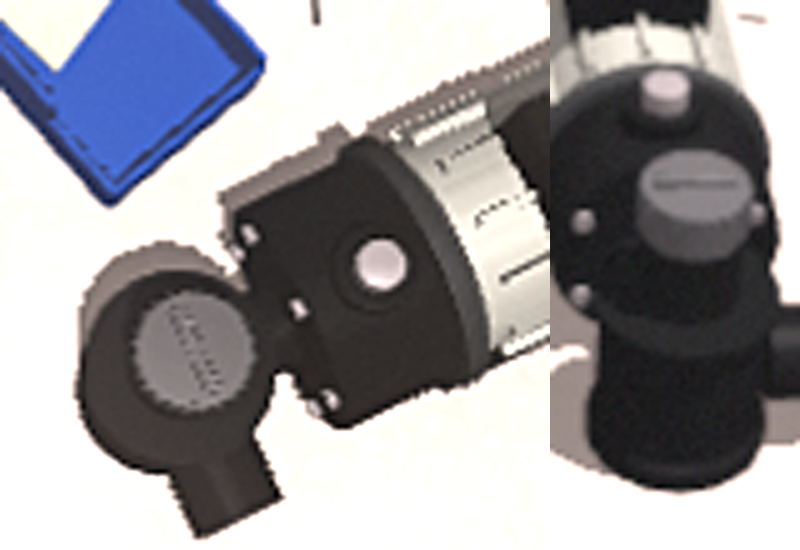

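Crop: cap top at crop (195,350) → top pixel ≈(288.6,219.6). Vent top at crop (381,263) → (325.8,202.2). In the side view, the cap top is ≈(289,157.2) and the vent top ≈(283.2,137.3).

Run:
```python
from h import *
from scipy.spatial.transform import Rotation as R
for nm,t,s,z in(("cap",(288.6,219.6),(289,157.2),.161),("vent",(325.8,202.2),(283.2,137.3),.148)):
    print(nm,plane("top",*t,z).round(4),plane("side",*s,z).round(4),two(("top",*t),("side",*s)))
o=get_obs();print(o['ee_pos'],R.from_euler('xyz',o['eef_rot']).as_matrix().round(3))
T=np.load('top0.npz')['p'].astype(int)
c=(T.max(2)-T.min(2)<14)&(T.mean(2)>60)&(T.mean(2)<100); m=np.zeros(c.shape,np.uint8); m[200:240,270:308]=c[200:240,270:308]
n,l,st,ce=cv2.connectedComponentsWithStats(m); i=1+st[1:,4].argmax(); print(st[i],ce[i],plane("top",*ce[i],.157))
```

```text
cap [ 0.5025 -0.0275  0.161 ] [ 0.5033 -0.0218  0.161 ] (array([ 0.50362507, -0.02803227,  0.15581747]), np.float64(0.0011642607763251635))
vent [ 0.5355 -0.1159  0.148 ] [ 0.535 -0.109  0.148] (array([ 0.53643965, -0.11732558,  0.14160382]), np.float64(8.972446294131074e-05))
[0.15554293 0.52730379 0.20096591] [[ 0.283 -0.    -0.959]
 [ 0.959 -0.001  0.283]
 [-0.001 -1.     0.   ]]
[277 208  24  24 419] [288.26252983 219.8353222 ] [ 0.50246106 -0.02713722  0.157     ]
```

```bash
python3 -m handwheel '[{"fingers":-1,"x":-0.01,"y":-0.02,"z":-0.01,"spin":2},{"fingers":-1,"x":-0.03,"y":-0.04,"z":-0.03,"spin":6},{"fingers":-1,"x":-0.06,"y":-0.06,"z":-0.06,"spin":10},{"fingers":-1,"x":-0.09,"y":-0.06,"z":-0.095,"spin":14},{"fingers":-1,"x":-0.12,"y":-0.06,"z":-0.13,"spin":18},{"fingers":-1,"x":-0.15,"y":-0.06,"z":-0.16,"spin":22},{"fingers":-1,"x":-0.18,"y":-0.06,"z":-0.193,"spin":26},{"fingers":-1,"x":-0.21,"y":-0.06,"z":-0.225,"spin":30},{"fingers":-1,"x":-0.24,"y":-0.06,"z":-0.257,"spin":34},{"fingers":-1,"x":-0.27,"y":-0.06,"z":-0.29,"spin":38}]' 20
cat > to.py <<'E'
# usage: to.py x y z yaw_deg : shift in tool axes + spin needed
import sys
from h import *
from scipy.spatial.transform import Rotation as R
o=get_obs();M=R.from_euler('xyz',o['eef_rot']).as_matrix();t=list(map(float,sys.argv[1:]))
print('d',(M.T@(np.array(t[:3])-o['ee_pos'])).round(4),'spin',round(np.degrees(np.arctan2(M[1,0],M[0,0]))-t[3],2),'tilt',M[:,1].round(3),'q6',o['qpos'][5])
E
python3 to.py .535 -.115 .23 19.8
```

```text
time_s: 1.1
ee_pos: [0.3577, 0.1848, 0.2614]
eef_rot: [-1.571, -0.0, 0.618]
force: [1.0, 1.1, 0.6]
grip_width: 0.0176
d [-0.0293  0.0314 -0.3471] spin 15.61 tilt [ 0.  0. -1.] q6 -0.2322272813193734
```

```bash
python3 -m handwheel '[{"fingers":-1,"x":-0.004,"y":0,"z":-0.045,"spin":2},{"fingers":-1,"x":-0.008,"y":0,"z":-0.09,"spin":4},{"fingers":-1,"x":-0.012,"y":0,"z":-0.135,"spin":6},{"fingers":-1,"x":-0.016,"y":0,"z":-0.18,"spin":8},{"fingers":-1,"x":-0.02,"y":0,"z":-0.225,"spin":10},{"fingers":-1,"x":-0.024,"y":0.005,"z":-0.27,"spin":12},{"fingers":-1,"x":-0.027,"y":0.01,"z":-0.31,"spin":14},{"fingers":-1,"x":-0.029,"y":0.02,"z":-0.335,"spin":15.6},{"fingers":-1,"x":-0.029,"y":0.03,"z":-0.345,"spin":15.6},{"fingers":-1,"x":-0.029,"y":0.031,"z":-0.347,"spin":15.6}]'
python3 to.py .535 -.115 .18 19.8
python3 - <<'E'
from h import *
for i,n in enumerate(("top","side")):
    p,_=cams.camera(n); np.savez(n+'1.npz',p=p,d=_)
    c=p[140:250,250:370] if n=="top" else p[90:200,230:350]
    if i==0:a=c
cv2.imwrite('pics/c1.png',cv2.convertScaleAbs(cv2.resize(np.vstack([a,c]),None,fx=2.6,fy=2.6) if 0 else cv2.resize(np.hstack([a,c]),(800,366),interpolation=cv2.INTER_CUBIC),alpha=1.5)[:,:,::-1])
E
```

```text
time_s: 2.1
ee_pos: [0.5352, -0.1128, 0.2286]
eef_rot: [-1.569, 0.002, 0.348]
force: [0.5, -0.1, -0.4]
grip_width: 0.0007
d [-0.0008  0.0486 -0.0021] spin 0.17 tilt [-0.003  0.001 -1.   ] q6 -0.6231272855415115
```

View pics/c1.png

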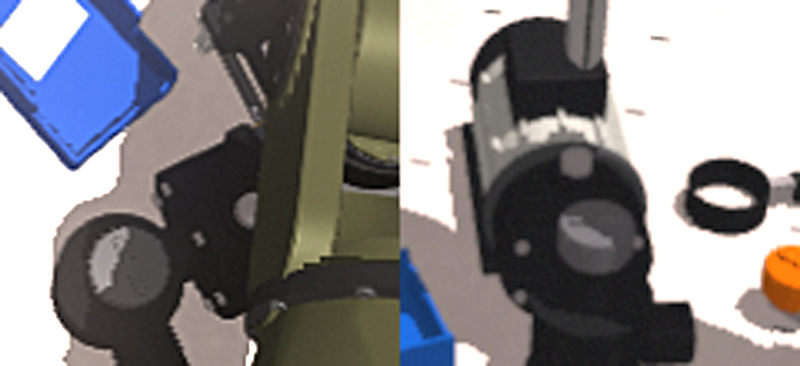

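Side crop: fingertips end at about (585,65), i.e. side pixel (285.5,109.5), directly above the plunger. I'll compare that with the measured tip position, then descend.

```bash
python3 - <<'E'
from h import *
print(plane("side",285.5,108.5,.2096), plane("side",283.2,137.3,.146))
E
python3 -m handwheel '[{"fingers":-1,"x":-0.001,"y":0.005,"z":-0.002,"spin":0},{"fingers":-1,"x":-0.001,"y":0.015,"z":-0.002,"spin":0},{"fingers":-1,"x":-0.001,"y":0.025,"z":-0.002,"spin":0},{"fingers":-1,"x":-0.001,"y":0.035,"z":-0.002,"spin":0},{"fingers":-1,"x":-0.001,"y":0.045,"z":-0.002,"spin":0},{"fingers":-1,"x":-0.001,"y":0.05,"z":-0.002,"spin":0},{"fingers":-1,"x":-0.001,"y":0.053,"z":-0.002,"spin":0},{"fingers":-1,"x":-0.001,"y":0.055,"z":-0.002,"spin":0},{"fingers":-1,"x":-0.001,"y":0.055,"z":-0.002,"spin":0},{"fingers":-1,"x":-0.001,"y":0.055,"z":-0.002,"spin":0}]'
```

```text
[ 0.54042785 -0.14356599  0.2096    ] [ 0.53542968 -0.11159266  0.146     ]
time_s: 3.2
ee_pos: [0.5355, -0.1149, 0.1757]
eef_rot: [-1.571, -0.0, 0.348]
force: [0.5, -0.3, 0.6]
grip_width: 0.0001
```

Run:
```python
from h import *
I=np.load('side1.npz')
for v in (100,106,108,110,112,114,118,122): print(v,I['p'][v,285],dep("side",285,v,I['d'][v,285]).round(3))
p,d=cams.camera("side"); np.savez('side2.npz',p=p,d=d)
cv2.imwrite('pics/c2.png',cv2.convertScaleAbs(cv2.resize(p[80:180,230:350],(720,600),interpolation=cv2.INTER_CUBIC),alpha=2)[:,:,::-1])
```

```text
100 [60 57 57] [ 0.536 -0.102  0.261]
106 [55 53 53] [ 0.535 -0.103  0.244]
108 [47 45 46] [ 0.535 -0.103  0.238]
110 [45 44 44] [ 0.535 -0.104  0.232]
112 [30 30 30] [ 0.551 -0.203  0.158]
114 [19 20 20] [ 0.55  -0.202  0.153]
118 [19 18 20] [ 0.549 -0.2    0.142]
122 [16 20 20] [ 0.549 -0.201  0.129]
```

View pics/c2.png

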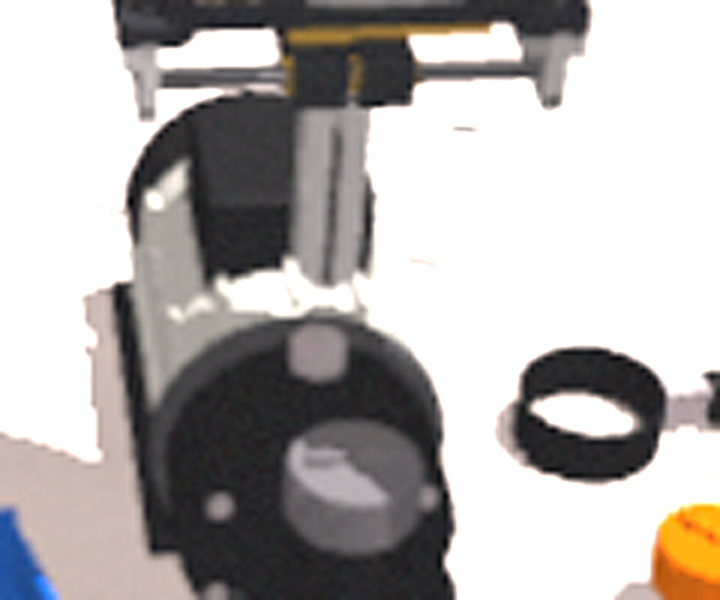

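Fingers end at crop (330,280), well short of the plunger at (320,340). I'll check with depth where the tip really is.

Run:
```python
from h import *
I=np.load('side2.npz')
for u in (281,288):
  for v in (97,100,110,122,124,125,126,127,128,129,131): print(u,v,I['p'][v,u],dep("side",u,v,I['d'][v,u]).round(3))
print(get_obs()['qpos'].round(3) if hasattr(get_obs()['qpos'],'round') else get_obs()['qpos'])
```

```text
281 97 [28 27 28] [ 0.542 -0.078  0.282]
281 100 [79 75 76] [ 0.545 -0.101  0.259]
281 110 [86 82 82] [ 0.544 -0.101  0.232]
281 122 [85 81 81] [ 0.541 -0.1    0.199]
281 124 [84 80 80] [ 0.541 -0.101  0.193]
281 125 [85 80 80] [ 0.541 -0.101  0.19 ]
281 126 [103  99  96] [ 0.541 -0.1    0.187]
281 127 [142 136 130] [ 0.541 -0.102  0.183]
281 128 [167 161 153] [ 0.556 -0.187  0.117]
281 129 [173 167 158] [ 0.555 -0.182  0.118]
281 131 [115 111 106] [ 0.553 -0.172  0.119]
288 97 [72 69 69] [ 0.531 -0.107  0.266]
288 100 [84 80 79] [ 0.53  -0.108  0.258]
288 110 [84 79 79] [ 0.528 -0.107  0.231]
288 122 [84 80 79] [ 0.526 -0.107  0.197]
288 124 [85 80 80] [ 0.525 -0.106  0.192]
288 125 [87 82 81] [ 0.525 -0.107  0.189]
288 126 [99 94 92] [ 0.54  -0.202  0.116]
288 127 [115 111 106] [ 0.539 -0.197  0.117]
288 128 [129 124 119] [ 0.539 -0.196  0.115]
288 129 [139 134 127] [ 0.537 -0.19   0.116]
288 131 [129 123 118] [ 0.536 -0.182  0.115]
[-0.278  0.316  1.561  0.     1.264 -0.627]
```

The depth puts the fingertips about 28 mm higher than the stated 19 mm offset would, while xy agrees. I'll descend in small steps and watch the force.

```bash
python3 -m handwheel '[{"fingers":-1,"x":0,"y":0.003,"z":0,"spin":0},{"fingers":-1,"x":0,"y":0.006,"z":0,"spin":0},{"fingers":-1,"x":0,"y":0.009,"z":0,"spin":0},{"fingers":-1,"x":0,"y":0.011,"z":0,"spin":0},{"fingers":-1,"x":0,"y":0.013,"z":0,"spin":0},{"fingers":-1,"x":0,"y":0.014,"z":0,"spin":0},{"fingers":-1,"x":0,"y":0.014,"z":0,"spin":0},{"fingers":-1,"x":0,"y":0.014,"z":0,"spin":0},{"fingers":-1,"x":0,"y":0.014,"z":0,"spin":0},{"fingers":-1,"x":0,"y":0.014,"z":0,"spin":0}]'
python3 - <<'E'
from h import *
I=dict(zip('pd',cams.camera("side")))
u=281
for v in range(122,142): 
  P=dep("side",u,v,I['d'][v,u])
  print(v,P.round(3))
E
```

```text
time_s: 4.25
ee_pos: [0.5354, -0.1148, 0.1615]
eef_rot: [-1.571, -0.0, 0.348]
force: [-0.9, 0.0, -0.0]
grip_width: 0.0003
122 [ 0.542 -0.102  0.197]
123 [ 0.542 -0.102  0.195]
124 [ 0.541 -0.101  0.193]
125 [ 0.541 -0.102  0.189]
126 [ 0.542 -0.106  0.183]
127 [ 0.541 -0.099  0.185]
128 [ 0.541 -0.1    0.182]
129 [ 0.54  -0.1    0.178]
130 [ 0.54  -0.099  0.177]
131 [ 0.54  -0.101  0.172]
132 [ 0.54  -0.102  0.168]
133 [ 0.548 -0.147  0.131]
134 [ 0.547 -0.143  0.131]
135 [ 0.543 -0.119  0.146]
136 [ 0.541 -0.113  0.148]
137 [ 0.54  -0.109  0.148]
138 [0.379 0.817 0.859]
139 [ 0.539 -0.1    0.148]
140 [ 0.539 -0.105  0.142]
141 [ 0.539 -0.102  0.141]
```

```bash
python3 -m handwheel '[{"fingers":-1,"x":0,"y":0.004,"z":0,"spin":0},{"fingers":-1,"x":0,"y":0.008,"z":0,"spin":0},{"fingers":-1,"x":0,"y":0.012,"z":0,"spin":0},{"fingers":-1,"x":0,"y":0.015,"z":0,"spin":0},{"fingers":-1,"x":0,"y":0.018,"z":0,"spin":0},{"fingers":-1,"x":0,"y":0.02,"z":0,"spin":0},{"fingers":-1,"x":0,"y":0.021,"z":0,"spin":0},{"fingers":-1,"x":0,"y":0.022,"z":0,"spin":0},{"fingers":-1,"x":0,"y":0.022,"z":0,"spin":0},{"fingers":-1,"x":0,"y":0.022,"z":0,"spin":0}]'
python3 -c "
from h import *
p,d=cams.camera('side')
cv2.imwrite('pics/c3.png',cv2.convertScaleAbs(cv2.resize(p[100:180,240:340],(700,560),interpolation=cv2.INTER_CUBIC),alpha=2)[:,:,::-1])"
```

```text
time_s: 5.3
ee_pos: [0.5353, -0.1149, 0.1396]
eef_rot: [-1.571, -0.0, 0.348]
force: [-2.8, 0.1, 5.2]
grip_width: 0.0002
```

View pics/c3.png

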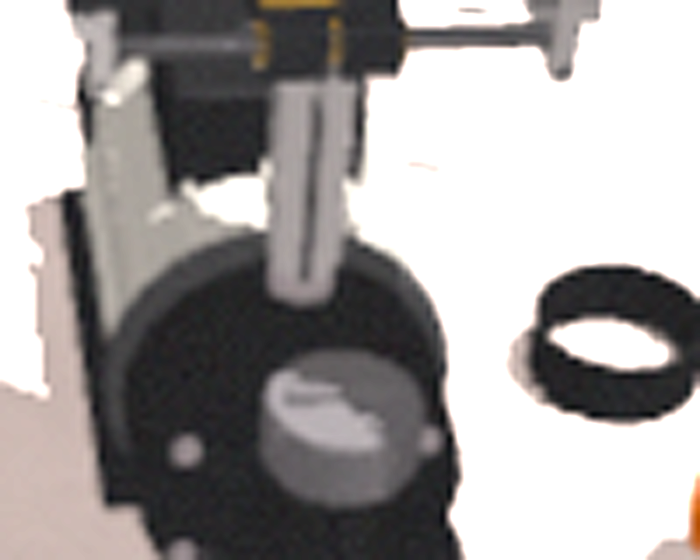

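The fingers are on the plunger, which is hidden at crop (300,300), and the force reads 5 N. I'll press on to the stop.

```bash
python3 -m handwheel '[{"fingers":-1,"x":0,"y":0.001,"z":0,"spin":0},{"fingers":-1,"x":0,"y":0.002,"z":0,"spin":0},{"fingers":-1,"x":0,"y":0.003,"z":0,"spin":0},{"fingers":-1,"x":0,"y":0.004,"z":0,"spin":0},{"fingers":-1,"x":0,"y":0.004,"z":0,"spin":0},{"fingers":-1,"x":0,"y":0.005,"z":0,"spin":0},{"fingers":-1,"x":0,"y":0.005,"z":0,"spin":0},{"fingers":-1,"x":0,"y":0.005,"z":0,"spin":0},{"fingers":-1,"x":0,"y":0.005,"z":0,"spin":0},{"fingers":-1,"x":0,"y":0.005,"z":0,"spin":0}]'
```

```text
time_s: 6.35
ee_pos: [0.5355, -0.1149, 0.1361]
eef_rot: [-1.572, -0.001, 0.349]
force: [-8.6, 2.6, 19.2]
grip_width: 0.0005
```

```bash
for i in 1 2; do python3 -m handwheel '[{"fingers":-1,"y":0.001,"x":0,"z":0,"spin":0},{"fingers":-1,"y":0.001,"x":0,"z":0,"spin":0},{"fingers":-1,"y":0.001,"x":0,"z":0,"spin":0},{"fingers":-1,"y":0.001,"x":0,"z":0,"spin":0},{"fingers":-1,"y":0.001,"x":0,"z":0,"spin":0},{"fingers":-1,"y":0.001,"x":0,"z":0,"spin":0},{"fingers":-1,"y":0.001,"x":0,"z":0,"spin":0},{"fingers":-1,"y":0.001,"x":0,"z":0,"spin":0},{"fingers":-1,"y":0.001,"x":0,"z":0,"spin":0},{"fingers":-1,"y":0.001,"x":0,"z":0,"spin":0}]'; done
python3 - <<'E'
from h import *
p,d=cams.camera('side')
for u in (281,284):
 for v in range(138,147,1): print(u,v,p[v,u],dep('side',u,v,d[v,u]).round(3))
E
```

```text
time_s: 7.35
ee_pos: [0.5356, -0.1149, 0.1359]
eef_rot: [-1.572, -0.001, 0.349]
force: [-13.3, 3.1, 28.3]
grip_width: 0.0002
time_s: 8.35
ee_pos: [0.5357, -0.1149, 0.1357]
eef_rot: [-1.572, -0.002, 0.349]
force: [-17.3, 4.1, 36.5]
grip_width: 0.0003
281 138 [84 81 80] [ 0.539 -0.102  0.15 ]
281 139 [84 80 80] [ 0.539 -0.104  0.146]
281 140 [84 80 80] [ 0.539 -0.104  0.142]
281 141 [81 76 76] [ 0.539 -0.105  0.139]
281 142 [67 62 62] [ 0.539 -0.105  0.135]
281 143 [38 35 36] [ 0.538 -0.101  0.135]
281 144 [19 18 21] [ 0.537 -0.098  0.135]
281 145 [21 18 20] [ 0.537 -0.097  0.132]
281 146 [19 19 21] [ 0.537 -0.098  0.128]
284 138 [67 64 64] [ 0.532 -0.104  0.15 ]
284 139 [68 65 64] [ 0.532 -0.106  0.146]
284 140 [68 65 65] [ 0.532 -0.105  0.144]
284 141 [75 70 71] [ 0.532 -0.107  0.139]
284 142 [69 64 65] [ 0.532 -0.107  0.135]
284 143 [42 38 40] [ 0.53  -0.1    0.138]
284 144 [16 17 19] [ 0.53  -0.099  0.136]
284 145 [20 18 21] [ 0.529 -0.097  0.134]
284 146 [17 16 19] [ 0.529 -0.094  0.133]
```

Held against the stop for over 2 s with the force rising steeply, so that's a solid stop. Now lift off straight up.

```bash
python3 -m handwheel '[{"fingers":-1,"y":-0.003,"x":0,"z":0,"spin":0},{"fingers":-1,"y":-0.01,"x":0,"z":0,"spin":0},{"fingers":-1,"y":-0.02,"x":0,"z":0,"spin":0},{"fingers":-1,"y":-0.035,"x":0,"z":0,"spin":0},{"fingers":-1,"y":-0.05,"x":0,"z":0,"spin":0},{"fingers":-1,"y":-0.065,"x":0,"z":0,"spin":0},{"fingers":0.7,"y":-0.075,"x":0,"z":0,"spin":0},{"fingers":0.7,"y":-0.08,"x":0,"z":0,"spin":0},{"fingers":0.7,"y":-0.08,"x":0,"z":0,"spin":0},{"fingers":0.7,"y":-0.08,"x":0,"z":0,"spin":0}]'
python3 to.py .503 -.026 .21 19.8
python3 - <<'E'
from h import *
p,d=cams.camera('side')
for u in (282,285):
 for v in range(136,143,1): print(u,v,p[v,u],dep('side',u,v,d[v,u]).round(3))
E
```

```text
time_s: 9.4
ee_pos: [0.5352, -0.1148, 0.2118]
eef_rot: [-1.57, 0.001, 0.349]
force: [-0.7, 0.1, 0.4]
grip_width: 0.029
d [0.0001 0.0019 0.0944] spin 0.17 tilt [-0.001  0.    -1.   ] q6 -0.6267208995693491
282 136 [74 68 69] [ 0.539 -0.114  0.148]
282 137 [76 70 71] [ 0.539 -0.112  0.146]
282 138 [76 71 72] [ 0.538 -0.107  0.147]
282 139 [77 71 71] [ 0.537 -0.105  0.145]
282 140 [77 71 72] [ 0.537 -0.103  0.143]
282 141 [75 70 71] [ 0.537 -0.105  0.139]
282 142 [68 64 65] [ 0.535 -0.099  0.141]
285 136 [77 71 72] [ 0.532 -0.116  0.148]
285 137 [77 71 73] [ 0.531 -0.11   0.149]
285 138 [78 73 74] [ 0.53  -0.107  0.149]
285 139 [76 70 72] [ 0.53  -0.107  0.145]
285 140 [76 70 72] [ 0.529 -0.105  0.144]
285 141 [75 69 70] [ 0.529 -0.105  0.141]
285 142 [63 58 59] [ 0.529 -0.107  0.136]
```

Plunger is back at z 0.148. Move over the cap.

```bash
python3 -m handwheel '[{"fingers":0.7,"y":0,"x":0,"z":0.01,"spin":0},{"fingers":0.7,"y":0,"x":0,"z":0.03,"spin":0},{"fingers":0.7,"y":0,"x":0,"z":0.055,"spin":0},{"fingers":0.7,"y":0,"x":0,"z":0.075,"spin":0},{"fingers":0.7,"y":0,"x":0,"z":0.088,"spin":0},{"fingers":0.7,"y":0,"x":0,"z":0.094,"spin":0},{"fingers":0.7,"y":0,"x":0,"z":0.094,"spin":0},{"fingers":0.7,"y":0.01,"x":0,"z":0.094,"spin":0},{"fingers":0.7,"y":0.02,"x":0,"z":0.094,"spin":0},{"fingers":0.7,"y":0.02,"x":0,"z":0.094,"spin":0}]'
python3 -c "
from h import *
p,d=cams.camera('side'); np.savez('side4.npz',p=p,d=d)
cv2.imwrite('pics/c4.png',cv2.convertScaleAbs(cv2.resize(p[100:180,240:340],(700,560),interpolation=cv2.INTER_CUBIC),alpha=2)[:,:,::-1])"
```

```text
time_s: 10.45
ee_pos: [0.5026, -0.0269, 0.1904]
eef_rot: [-1.569, 0.003, 0.348]
force: [0.4, 0.2, 0.3]
grip_width: 0.0803
```

View pics/c4.png

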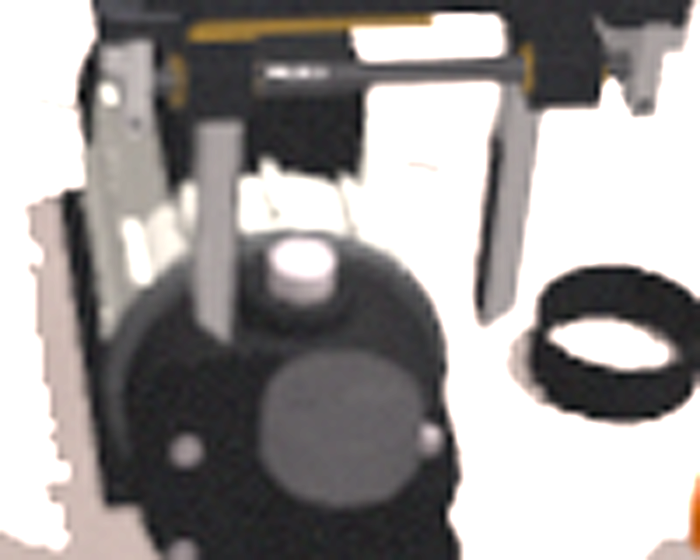

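The fingers straddle the cap: tips at crop (218,335) and (495,320), cap centred at (342,400).

```bash
python3 - <<'E'
from h import *
I=np.load('side4.npz')
for (u,v) in ((271,145),(271,146),(272,147),(271,148),(310,143),(310,144),(310,145),(309,146)): print(u,v,dep('side',u,v,I['d'][v,u]).round(4))
E
python3 to.py .503 -.026 .125 19.8
```

```text
271 145 [ 0.5435 -0.0036  0.2017]
271 146 [ 0.543  -0.0016  0.2005]
272 147 [ 0.5405 -0.0013  0.1984]
271 148 [ 0.5617 -0.0964  0.1179]
310 143 [ 0.4599 -0.0295  0.2063]
310 144 [ 0.4599 -0.0327  0.2011]
310 145 [ 0.4595 -0.0316  0.1991]
309 146 [ 0.4615 -0.0319  0.1955]
d [0.0005 0.0663 0.0007] spin 0.13 tilt [-0.002  0.    -1.   ] q6 -0.4739495345935492
```

```bash
python3 -m handwheel '[{"fingers":0.7,"y":0.01,"x":0,"z":0,"spin":0},{"fingers":0.7,"y":0.02,"x":0,"z":0,"spin":0},{"fingers":0.7,"y":0.03,"x":0,"z":0,"spin":0},{"fingers":0.7,"y":0.04,"x":0,"z":0,"spin":0},{"fingers":0.7,"y":0.05,"x":0,"z":0,"spin":0},{"fingers":0.7,"y":0.058,"x":0,"z":0,"spin":0},{"fingers":0.7,"y":0.063,"x":0,"z":0,"spin":0},{"fingers":0.7,"y":0.065,"x":0,"z":0,"spin":0},{"fingers":0.7,"y":0.065,"x":0,"z":0,"spin":0},{"fingers":0.7,"y":0.065,"x":0,"z":0,"spin":0}]' 25
python3 -m handwheel '[{"fingers":0.4,"y":0,"x":0,"z":0,"spin":0},{"fingers":0.2,"y":0,"x":0,"z":0,"spin":0},{"fingers":0,"y":0,"x":0,"z":0,"spin":0},{"fingers":-1,"y":0,"x":0,"z":0,"spin":0},{"fingers":-1,"y":0,"x":0,"z":0,"spin":0},{"fingers":-1,"y":0,"x":0,"z":0,"spin":0},{"fingers":-1,"y":0,"x":0,"z":0,"spin":0},{"fingers":-1,"y":0,"x":0,"z":0,"spin":0},{"fingers":-1,"y":0,"x":0,"z":0,"spin":0},{"fingers":-1,"y":0,"x":0,"z":0,"spin":0}]' 25
python3 -c "
from h import *
print(get_obs()['moment'])
p,d=cams.camera('side'); np.savez('side5.npz',p=p,d=d)
cv2.imwrite('pics/c5.png',cv2.convertScaleAbs(cv2.resize(p[100:180,240:340],(700,560),interpolation=cv2.INTER_CUBIC),alpha=2)[:,:,::-1])"
```

```text
time_s: 11.5
ee_pos: [0.5034, -0.0265, 0.1278]
eef_rot: [-1.571, -0.0, 0.349]
force: [0.2, 0.3, 1.0]
grip_width: 0.0803
time_s: 12.5
ee_pos: [0.5033, -0.0265, 0.1275]
eef_rot: [-1.571, -0.0, 0.349]
force: [-1.0, 0.8, 1.6]
grip_width: 0.0512
[-0.05206983  0.11808314 -0.00534341]
```

View pics/c5.png

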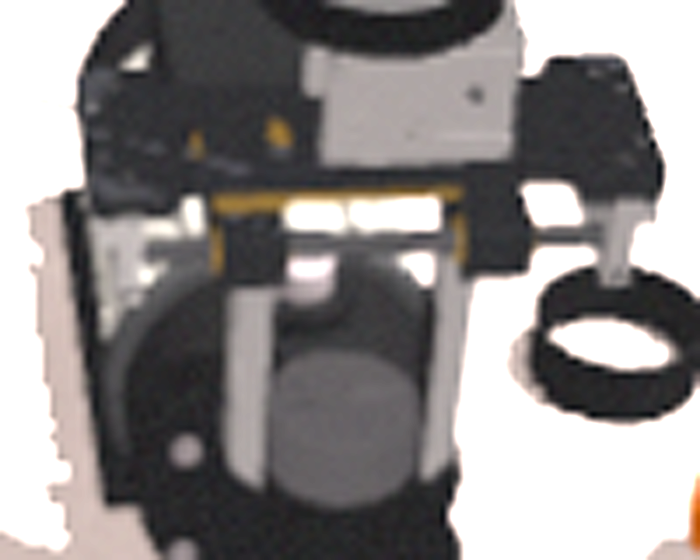

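The cap is gripped between the pads at width 51 mm, and the tips reach its lower edge at crop (245–435,480). Now try 12° of positive spin.

```bash
python3 -m handwheel '[{"fingers":-1,"y":0,"x":0,"z":0,"spin":2},{"fingers":-1,"y":0,"x":0,"z":0,"spin":4},{"fingers":-1,"y":0,"x":0,"z":0,"spin":6},{"fingers":-1,"y":0,"x":0,"z":0,"spin":8},{"fingers":-1,"y":0,"x":0,"z":0,"spin":10},{"fingers":-1,"y":0,"x":0,"z":0,"spin":12},{"fingers":-1,"y":0,"x":0,"z":0,"spin":12},{"fingers":-1,"y":0,"x":0,"z":0,"spin":12},{"fingers":-1,"y":0,"x":0,"z":0,"spin":12},{"fingers":-1,"y":0,"x":0,"z":0,"spin":12}]'
python3 -c "
from h import *
o=get_obs();print(o['moment'],o['tau'][5],o['qpos'][5])"
```

```text
time_s: 13.55
ee_pos: [0.5033, -0.0266, 0.1275]
eef_rot: [-1.571, -0.0, 0.14]
force: [-0.6, -1.6, 3.8]
grip_width: 0.0518
[-0.26805814  0.15310548  0.04376473] 0.0008089794391707983 -0.26479139920525435
```

```bash
python3 -m handwheel '[{"fingers":-1,"y":0,"x":0,"z":0,"spin":4},{"fingers":-1,"y":0,"x":0,"z":0,"spin":8},{"fingers":-1,"y":0,"x":0,"z":0,"spin":12},{"fingers":-1,"y":0,"x":0,"z":0,"spin":16},{"fingers":-1,"y":0,"x":0,"z":0,"spin":20},{"fingers":-1,"y":0,"x":0,"z":0,"spin":24},{"fingers":-1,"y":0,"x":0,"z":0,"spin":28},{"fingers":-1,"y":0,"x":0,"z":0,"spin":32},{"fingers":-1,"y":0,"x":0,"z":0,"spin":32},{"fingers":-1,"y":0,"x":0,"z":0,"spin":32}]'
python3 -c "
from h import *
o=get_obs();print(o['moment'],o['tau'][5],o['qpos'][5])
p,d=cams.camera('top');cv2.imwrite('pics/t6.png',cv2.convertScaleAbs(cv2.resize(p[180:260,250:350],(700,560),interpolation=cv2.INTER_CUBIC),alpha=2)[:,:,::-1])"
```

```text
time_s: 14.55
ee_pos: [0.5034, -0.0264, 0.1275]
eef_rot: [-1.571, -0.0, -0.417]
force: [0.6, 0.9, 4.1]
grip_width: 0.0516
[ 0.00061221  0.04654364 -0.10517008] 0.15120432246476412 0.2919944901993437
```

```bash
python3 -m handwheel '[{"fingers":-1,"y":0,"x":0,"z":0,"spin":4},{"fingers":-1,"y":0,"x":0,"z":0,"spin":8},{"fingers":-1,"y":0,"x":0,"z":0,"spin":12},{"fingers":-1,"y":0,"x":0,"z":0,"spin":16},{"fingers":-1,"y":0,"x":0,"z":0,"spin":20},{"fingers":-1,"y":0,"x":0,"z":0,"spin":23},{"fingers":-1,"y":0,"x":0,"z":0,"spin":25},{"fingers":-1,"y":0,"x":0,"z":0,"spin":26},{"fingers":-1,"y":0,"x":0,"z":0,"spin":27},{"fingers":-1,"y":0,"x":0,"z":0,"spin":27}]'
python3 -c "
from h import *
o=get_obs();print(o['moment'],o['tau'][5],o['qpos'][5])"
```

```text
time_s: 15.6
ee_pos: [0.5034, -0.0262, 0.1275]
eef_rot: [-1.57, 0.0, -0.89]
force: [0.2, 2.2, 4.7]
grip_width: 0.0514
[0.5339399  0.08928028 0.99424994] 1.2857633829116821 0.7645646487857903
```

1.24 rad turned, and the moment has now jumped to 1 N·m, so this is the open stop. I'll begin the lift gently.

```bash
python3 -m handwheel '[{"fingers":-1,"y":0,"x":0,"z":0,"spin":0},{"fingers":-1,"y":0,"x":0,"z":0,"spin":0},{"fingers":-1,"y":-0.002,"x":0,"z":0,"spin":0},{"fingers":-1,"y":-0.004,"x":0,"z":0,"spin":0},{"fingers":-1,"y":-0.006,"x":0,"z":0,"spin":0},{"fingers":-1,"y":-0.008,"x":0,"z":0,"spin":0},{"fingers":-1,"y":-0.010,"x":0,"z":0,"spin":0},{"fingers":-1,"y":-0.012,"x":0,"z":0,"spin":0},{"fingers":-1,"y":-0.012,"x":0,"z":0,"spin":0},{"fingers":-1,"y":-0.012,"x":0,"z":0,"spin":0}]' 25
python3 -c "
from h import *
o=get_obs();print(o['moment'],o['tau'][5],o['qpos'][5])
p,d=cams.camera('side');q,d=cams.camera('top')
cv2.imwrite('pics/c7.png',cv2.convertScaleAbs(cv2.resize(np.hstack([p[110:210,240:340],q[170:270,250:350]]),(800,400),interpolation=cv2.INTER_CUBIC),alpha=2)[:,:,::-1])"
```

```text
time_s: 16.6
ee_pos: [0.5032, -0.0267, 0.1396]
eef_rot: [-1.571, -0.0, -0.891]
force: [-0.4, -0.4, -1.5]
grip_width: 0.0515
[-0.05620181  0.16410181 -0.0204924 ] 0.004555929335765541 0.7655439001486855
```

View pics/c7.png

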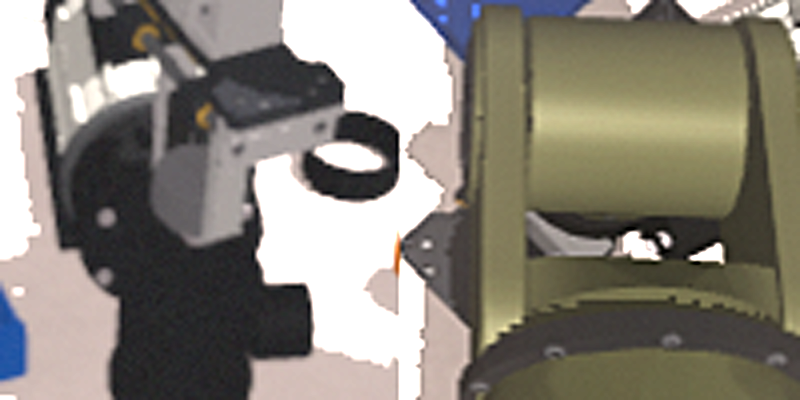

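The cap, at crop (180,190), is rising with the fingers. The force is only its weight and the moment has gone. I'll finish the lift.

```bash
python3 -m handwheel '[{"fingers":-1,"y":-0.004,"x":0,"z":0,"spin":0},{"fingers":-1,"y":-0.012,"x":0,"z":0,"spin":0},{"fingers":-1,"y":-0.024,"x":0,"z":0,"spin":0},{"fingers":-1,"y":-0.036,"x":0,"z":0,"spin":0},{"fingers":-1,"y":-0.048,"x":0,"z":0,"spin":0},{"fingers":-1,"y":-0.06,"x":0,"z":0,"spin":0},{"fingers":-1,"y":-0.072,"x":0,"z":0,"spin":0},{"fingers":-1,"y":-0.082,"x":0,"z":0,"spin":0},{"fingers":-1,"y":-0.088,"x":0,"z":0,"spin":0},{"fingers":-1,"y":-0.088,"x":0,"z":0,"spin":0}]'
python3 -m handwheel '[{"fingers":-1,"y":0,"x":0,"z":0,"spin":0},{"fingers":-1,"y":0,"x":0,"z":0,"spin":0},{"fingers":-1,"y":0,"x":0,"z":0,"spin":0},{"fingers":-1,"y":0,"x":0,"z":0,"spin":0},{"fingers":-1,"y":0,"x":0,"z":0,"spin":0},{"fingers":-1,"y":0,"x":0,"z":0,"spin":0},{"fingers":-1,"y":0,"x":0,"z":0,"spin":0},{"fingers":-1,"y":0,"x":0,"z":0,"spin":0},{"fingers":-1,"y":0,"x":0,"z":0,"spin":0},{"fingers":-1,"y":0,"x":0,"z":0,"spin":0}]'
python3 -c "
from h import *
p,d=cams.camera('side')
cv2.imwrite('pics/c8.png',cv2.convertScaleAbs(cv2.resize(p[80:220,200:375],(750,600),interpolation=cv2.INTER_CUBIC),alpha=2)[:,:,::-1])"
```

```text
time_s: 17.7
ee_pos: [0.5035, -0.0265, 0.2282]
eef_rot: [-1.57, -0.001, -0.891]
force: [0.1, -0.2, -0.5]
grip_width: 0.0515
time_s: 18.7
ee_pos: [0.5032, -0.0265, 0.2275]
eef_rot: [-1.571, 0.0, -0.891]
force: [0.1, 0.5, -1.6]
grip_width: 0.0516
```

View pics/c8.png

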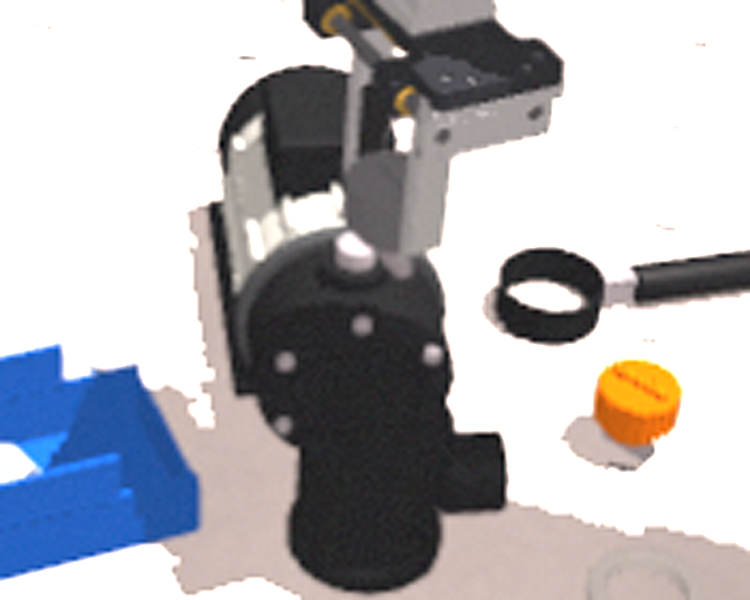

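The cap is held upright in the jaws at about crop (385,200), with its plug visible below at (400,262). It is clear of the neck, the vent plunger is up at (352,252), and the bin and wrench look undisturbed.

```bash
python3 -c "
from station import workorder; print(workorder.hand_in())"
```

```text
the job is handed in; nothing more can be done
None
```

The job is done and handed in at about 18.7 s; no verdict was reported.

- **Vent:** I pressed the plunger onto its stop and held it there for over 2 s, with the measured force climbing from 19 to 36 N. That final force was more than needed and came with an unexplained sideways reading of up to 17 N. After I let go, depth showed the plunger back at its original height of z 0.148.
- **Thread:** I tried clockwise first (seen from above) and it gave, so it is a left-hand thread. It turned 1.24 rad until the moment jumped to about 1 N·m at the open stop.
- **Cap:** It lifted off freely. The last check showed the arm 100 mm above where it gripped the cap, with the cap upright and still, the jaws at 51.6 mm under a 25 N grip, and only about the cap's weight on the wrist. In the last picture the cap was clear of the pump.
- **Bystanders:** The bin and strap wrench looked undisturbed in the last picture. I did not measure any of the four bystanders after the moves, and the coupling was out of that frame.
- **Disagreement:** The cameras put the fingertips about 26 mm higher than the reported TCP height and the stated 19 mm tip offset imply. I trusted the camera depth and contact force, and both the press and the grasp came out right.

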